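Find the socket that fits the hub nut and nip it up

ROBOT

A 6-joint arm with a two-finger parallel gripper is mounted at the origin on the work surface. World frame = base frame: x ahead of the robot, y to its left, z up, the work surface at z = 0. Lengths are in m, angles in degrees, forces in N, time in s.
With the tool pointing down it reaches from about 0.275 to 0.825 m from the base axis. Payload 4.9 kg.
Tool frame: the origin (TCP) lies at the very end of the fingers, on their centre line; the grasp point (between the pads) lies behind it (env.tcp_to_grasp is the z of the grasp point in the tool frame, in m); z points along the fingers, y is the direction in which the jaws open and shut (so a half turn about z gives the same grasp; the last joint's range is limited). The gripper opens to 85 mm and grips with 20 to 120 N. Pads are 22 mm wide; open, the fingers measure 114 mm over their backs; the gripper's body (76 mm by 85 mm) begins 54 mm behind the grasp point. The pads swing forward as they close: fully open they stand 13 mm farther back than shut.
Start: joints at [-83.606, 18.69, -11.035, 60.275, 0, 82.311], TCP at [0.134, -0.533, 0.231] pointing down, gripper open.
Joint ranges: [-152.03, 152.03], [-55.5, 102.48], [-74.3, 77.21], [-110.64, 120.58], [-84.22, 78.4], [-180, 180]. Speed limits (degrees/s): [147.25, 147.25, 180, 180, 180, 180].

INTERFACE

Orientations are given as [roll, pitch, yaw] about the fixed x, y, z axes, in that order (R = Rz(yaw) Ry(pitch) Rx(roll)).
In Python, from station import sense, optics, job_done, env gives the robot as it stands.
- The arm moves only by the shell command python3 -m jog 'ROWS' [FORCE]. ROWS is JSON, a list of rows, each a list of 7 numbers: the shift along the tool's x, y, z as a fraction of full scale, then the turn, a rotation vector about the tool's x, y, z as a fraction of full scale, then the gripper's target within -1 to 1 (shut at 1, half-way at 0, fully open at -1). In form: [[x, y, z, rx, ry, rz, jaw], ...]. A call has 1 to 20 rows; each row is the pose to reach, as a shift and turn from the pose commanded when the call began, along the tool's axes at that moment, turning the shorter way round; what a row does not reach only later rows make up. Full scale, the value 1, is 100 mm for a shift and 180 degrees for a turn. A row lasts 1/12 s, in which the tool goes at most 41.7 mm and 7.16 degrees, less where a joint would pass 70% of its speed; a pose out of reach is approached as far as the arm can. A call with a number of a shift or a turn outside -1 to 1 is refused whole. A call with a gripper value outside its range is refused whole. The fingers move at their own pace and stop on an object; FORCE is the grip in N (left out, the last holds). Time passes only in rows, so rows that repeat a pose let the fingers close. It gives the time, the measured TCP pose, the force and the opening at its end, in the units of the state.
- sense(): the state, without advancing time (a new reading comes with each control period).
- optics.camera(name): name is "scene" or "side" or "wrist"; returns (picture, depth): 384x512x3 uint8, red, green, blue; 384x512 float32, m along the optical axis (not along the pixel's ray), 0 where there is no reading.
- optics.camera_model(name): a dict with "fx", "fy", "cx", "cy" (pixels), "origin" and "attitude" of the camera in the world; the wrist camera has in their place "mount" (4x4, takes a point from camera to tool coordinates, whose origin is the TCP and whose axes are the flange's). Camera axes: x right, y down, z forward; pixel columns grow to the right and rows downward; lengths in m; the calibration is good to about 2 mm. A picture is of the moment at which its call begins: read the wrist's pose just before it. camera_model takes no time and is no camera call.
- job_done(): hands the job in, once; it reports no verdict.
Trained networks look in the newest picture that a camera, given by its name, has taken for a name from the list of things; names that differ only in an ending like _2 or _b are one class to them, and where a whole thing is asked for, a point or a joint stands for the part that bears it (a point fixed in the world has none). Each returns a list of dicts, best first, with "score" (0 to 1); they miss things now and then, are a little off and sometimes report something else, mostly with a low value. They report only what shows in the picture. A call takes as long as a camera call. They do not tell look-alikes from the thing itself.
- optics.find_in(label, camera): "extent" ([left, top, right, bottom] in pixels, round what is visible of it).
- optics.trace(label, camera): "mask" (384x512 bool, what is visible of it) and "extent" ([left, top, right, bottom] in pixels, round what is visible of it).
The state is a dict: "t": time; "qpos": joint angles; "qvel": joint speeds; "effort": joint torques, N m; "position": TCP position; "orientation": TCP orientation; "wrist_force": force on the tool from outside, world axes, zero at the start; "ft_torque": the same for the moment, N m; "grip_width": finger opening in m.
Only numpy, scipy, OpenCV 4.12 (cv2) and the standard library are available. Lean on these libraries where they do the work, as an engineer would, in place of code of your own. Each camera call takes 0.05 s, during which the arm holds its last target. There are 200 camera calls.

TASK

One of the three look-alike sockets on the metal tray fits the hex nut of the wheel hub on the rubber mat: try them on the nut, and stand those that do not fit back upright on the tray. With the one that fits pushed fully down over the nut, use it (never the bare fingers) to turn the nut about an eighth of a turn clockwise seen from above, and finish there still gripping the socket, seated on the nut. A socket that is too small stays up on the nut, one that is too big drops over it but spins without turning it; leave the other hub and the things around alone.

Things in the scene. Friction and masses are not known exactly. Their poses are not given: they have to be found in the camera images.
- socket_1: loose dark steel socket, about 0.3 to 0.55 kg, opening down on the tray; the three look alike outside: 70 mm tall, lower 30 mm 44 mm across, upper 40 mm (grip here) a cylinder 36 mm across. Hex opening 26 mm deep, size hidden (see tray), mouth bevelled 1.5 mm. Origin: centre of the mouth, z up. Two hex flats face +-x; the 19 mm dark square on top has its sides along x and y.
- socket_2: loose dark steel socket, about 0.3 to 0.55 kg, opening down on the tray; the three look alike outside: 70 mm tall, lower 30 mm 44 mm across, upper 40 mm (grip here) a cylinder 36 mm across. Hex opening 26 mm deep, size hidden (see tray), mouth bevelled 1.5 mm. Origin: centre of the mouth, z up. Two hex flats face +-x; the 19 mm dark square on top has its sides along x and y.
- socket_3: loose dark steel socket, about 0.3 to 0.55 kg, opening down on the tray; the three look alike outside: 70 mm tall, lower 30 mm 44 mm across, upper 40 mm (grip here) a cylinder 36 mm across. Hex opening 26 mm deep, size hidden (see tray), mouth bevelled 1.5 mm. Origin: centre of the mouth, z up. Two hex flats face +-x; the 19 mm dark square on top has its sides along x and y.
- tray: fixed flat aluminium plate on the bench that carries the sockets, 130 (x) by 330 (y) by 4 mm; origin: centre of its underside. The sockets stand upright in a row along its y, 95 to 115 mm apart. Their openings are 20.5, 25.5 and 31.5 mm across flats, one each, in unknown order.
- mat: fixed black rubber mat on the bench, 190 by 190 by 4 mm, under the hub to be worked on; origin: centre of its underside
- hub_a: fixed steel wheel hub: flange 120 mm across, 14 mm thick, with five studs to 26 mm; a boss 66 mm across up to 45 mm above the origin; on it a 24 mm hex nut. Origin: centre of the underside. One hub is on the rubber mat (the job), the spare on cardboard farther out; which is which varies.
- hub_b: fixed steel wheel hub: flange 120 mm across, 14 mm thick, with five studs to 26 mm; a boss 66 mm across up to 45 mm above the origin; on it a 30 mm hex nut. Origin: centre of the underside. One hub is on the rubber mat (the job), the spare on cardboard farther out; which is which varies.
- hub_a_seat (a point): centre of hub_a's boss face, at the foot of the nut, 45 mm above hub_a's origin, z up: a fully seated socket has its mouth here on the boss; one too small stays about 15 mm higher on the nut
- hub_b_seat (a point): centre of hub_b's boss face, at the foot of the nut, 45 mm above hub_b's origin, z up: a fully seated socket has its mouth here on the boss; one too small stays about 15 mm higher on the nut
- nut_a (a joint): angle of hub_a's nut, rad, 0 at the start, growing clockwise seen from above; about 0.3 N m of friction, stays where left. Nut 24 mm across flats, 18 mm high, top edge bevelled over 2.5 mm, a 14 mm stud end 4 mm above it. At 0 two flats face +-x of hub_a and the thin grey tag that turns with the nut points along hub_a's +x.
- nut_b (a joint): angle of hub_b's nut, rad, 0 at the start, growing clockwise seen from above; about 0.3 N m of friction, stays where left. Nut 30 mm across flats, 18 mm high, top edge bevelled over 2.5 mm, a 14 mm stud end 4 mm above it. At 0 two flats face +-x of hub_b and the thin grey tag that turns with the nut points along hub_b's +x.
- wrench: a loose 180 mm steel wrench lying on the bench, bystander; origin: underside near its middle
- spray: a loose grey spray can, 60 mm across, 170 mm tall, bystander; origin: centre of its underside
- mug: a loose white mug, 80 mm across, 90 mm tall, bystander; origin: centre of its underside
There are look-alikes about, which are no part of the job. Leave any green or red look-alike of the socket_3 alone.

How it is judged (in metres and radians):
On the way:
1. a held socket is fully down over the not yet turned nut of the hub on the mat (((horizontal distance between hub_a and mat below 0.06 m and horizontal distance between socket_1 and hub_a_seat below 0.004 m and z of socket_1 in the frame of hub_a_seat between -0.004 and 0.005 m and angle between socket_1's own z axis and vertical below 0.1 rad and contact force between the fingers and socket_1 above 3 N and value of joint nut_a below 0.4 rad) or (horizontal distance between hub_a and mat below 0.06 m and horizontal distance between socket_2 and hub_a_seat below 0.004 m and z of socket_2 in the frame of hub_a_seat between -0.004 and 0.005 m and angle between socket_2's own z axis and vertical below 0.1 rad and contact force between the fingers and socket_2 above 3 N and value of joint nut_a below 0.4 rad) or (horizontal distance between hub_a and mat below 0.06 m and horizontal distance between socket_3 and hub_a_seat below 0.004 m and z of socket_3 in the frame of hub_a_seat between -0.004 and 0.005 m and angle between socket_3's own z axis and vertical below 0.1 rad and contact force between the fingers and socket_3 above 3 N and value of joint nut_a below 0.4 rad) or (horizontal distance between hub_b and mat below 0.06 m and horizontal distance between socket_1 and hub_b_seat below 0.004 m and z of socket_1 in the frame of hub_b_seat between -0.004 and 0.005 m and angle between socket_1's own z axis and vertical below 0.1 rad and contact force between the fingers and socket_1 above 3 N and value of joint nut_b below 0.4 rad) or (horizontal distance between hub_b and mat below 0.06 m and horizontal distance between socket_2 and hub_b_seat below 0.004 m and z of socket_2 in the frame of hub_b_seat between -0.004 and 0.005 m and angle between socket_2's own z axis and vertical below 0.1 rad and contact force between the fingers and socket_2 above 3 N and value of joint nut_b below 0.4 rad) or (horizontal distance between hub_b and mat below 0.06 m and horizontal distance between socket_3 and hub_b_seat below 0.004 m and z of socket_3 in the frame of hub_b_seat between -0.004 and 0.005 m and angle between socket_3's own z axis and vertical below 0.1 rad and contact force between the fingers and socket_3 above 3 N and value of joint nut_b below 0.4 rad))), for 0.2 s.
At the end, for the whole second after the job is handed in: One socket gripped (over 3 N) and fully down on the mat hub's nut (mouth within 5 mm of the boss, 4 mm of its axis, tilt under 0.1 rad); nut at rest, turned 0.5 to 1.1 rad clockwise; the other two sockets released, upright and at rest on the tray (((horizontal distance between hub_a and mat below 0.06 m and horizontal distance between socket_1 and hub_a_seat below 0.004 m and z of socket_1 in the frame of hub_a_seat between -0.004 and 0.005 m and angle between socket_1's own z axis and vertical below 0.1 rad and contact force between the fingers and socket_1 above 3 N and value of joint nut_a between 0.5 and 1.1 rad and velocity of joint nut_a below 0.05 rad/s and (x of socket_2 in the frame of tray between -0.065 and 0.065 m and y of socket_2 in the frame of tray between -0.165 and 0.165 m and z of socket_2 in the frame of tray below 0.008 m and angle between socket_2's own z axis and vertical below 0.1 rad and linear speed of socket_2 below 0.02 m/s and contact force between the fingers and socket_2 below 0.1 N) and (x of socket_3 in the frame of tray between -0.065 and 0.065 m and y of socket_3 in the frame of tray between -0.165 and 0.165 m and z of socket_3 in the frame of tray below 0.008 m and angle between socket_3's own z axis and vertical below 0.1 rad and linear speed of socket_3 below 0.02 m/s and contact force between the fingers and socket_3 below 0.1 N)) or (horizontal distance between hub_a and mat below 0.06 m and horizontal distance between socket_2 and hub_a_seat below 0.004 m and z of socket_2 in the frame of hub_a_seat between -0.004 and 0.005 m and angle between socket_2's own z axis and vertical below 0.1 rad and contact force between the fingers and socket_2 above 3 N and value of joint nut_a between 0.5 and 1.1 rad and velocity of joint nut_a below 0.05 rad/s and (x of socket_1 in the frame of tray between -0.065 and 0.065 m and y of socket_1 in the frame of tray between -0.165 and 0.165 m and z of socket_1 in the frame of tray below 0.008 m and angle between socket_1's own z axis and vertical below 0.1 rad and linear speed of socket_1 below 0.02 m/s and contact force between the fingers and socket_1 below 0.1 N) and (x of socket_3 in the frame of tray between -0.065 and 0.065 m and y of socket_3 in the frame of tray between -0.165 and 0.165 m and z of socket_3 in the frame of tray below 0.008 m and angle between socket_3's own z axis and vertical below 0.1 rad and linear speed of socket_3 below 0.02 m/s and contact force between the fingers and socket_3 below 0.1 N)) or (horizontal distance between hub_a and mat below 0.06 m and horizontal distance between socket_3 and hub_a_seat below 0.004 m and z of socket_3 in the frame of hub_a_seat between -0.004 and 0.005 m and angle between socket_3's own z axis and vertical below 0.1 rad and contact force between the fingers and socket_3 above 3 N and value of joint nut_a between 0.5 and 1.1 rad and velocity of joint nut_a below 0.05 rad/s and (x of socket_1 in the frame of tray between -0.065 and 0.065 m and y of socket_1 in the frame of tray between -0.165 and 0.165 m and z of socket_1 in the frame of tray below 0.008 m and angle between socket_1's own z axis and vertical below 0.1 rad and linear speed of socket_1 below 0.02 m/s and contact force between the fingers and socket_1 below 0.1 N) and (x of socket_2 in the frame of tray between -0.065 and 0.065 m and y of socket_2 in the frame of tray between -0.165 and 0.165 m and z of socket_2 in the frame of tray below 0.008 m and angle between socket_2's own z axis and vertical below 0.1 rad and linear speed of socket_2 below 0.02 m/s and contact force between the fingers and socket_2 below 0.1 N)) or (horizontal distance between hub_b and mat below 0.06 m and horizontal distance between socket_1 and hub_b_seat below 0.004 m and z of socket_1 in the frame of hub_b_seat between -0.004 and 0.005 m and angle between socket_1's own z axis and vertical below 0.1 rad and contact force between the fingers and socket_1 above 3 N and value of joint nut_b between 0.5 and 1.1 rad and velocity of joint nut_b below 0.05 rad/s and (x of socket_2 in the frame of tray between -0.065 and 0.065 m and y of socket_2 in the frame of tray between -0.165 and 0.165 m and z of socket_2 in the frame of tray below 0.008 m and angle between socket_2's own z axis and vertical below 0.1 rad and linear speed of socket_2 below 0.02 m/s and contact force between the fingers and socket_2 below 0.1 N) and (x of socket_3 in the frame of tray between -0.065 and 0.065 m and y of socket_3 in the frame of tray between -0.165 and 0.165 m and z of socket_3 in the frame of tray below 0.008 m and angle between socket_3's own z axis and vertical below 0.1 rad and linear speed of socket_3 below 0.02 m/s and contact force between the fingers and socket_3 below 0.1 N)) or (horizontal distance between hub_b and mat below 0.06 m and horizontal distance between socket_2 and hub_b_seat below 0.004 m and z of socket_2 in the frame of hub_b_seat between -0.004 and 0.005 m and angle between socket_2's own z axis and vertical below 0.1 rad and contact force between the fingers and socket_2 above 3 N and value of joint nut_b between 0.5 and 1.1 rad and velocity of joint nut_b below 0.05 rad/s and (x of socket_1 in the frame of tray between -0.065 and 0.065 m and y of socket_1 in the frame of tray between -0.165 and 0.165 m and z of socket_1 in the frame of tray below 0.008 m and angle between socket_1's own z axis and vertical below 0.1 rad and linear speed of socket_1 below 0.02 m/s and contact force between the fingers and socket_1 below 0.1 N) and (x of socket_3 in the frame of tray between -0.065 and 0.065 m and y of socket_3 in the frame of tray between -0.165 and 0.165 m and z of socket_3 in the frame of tray below 0.008 m and angle between socket_3's own z axis and vertical below 0.1 rad and linear speed of socket_3 below 0.02 m/s and contact force between the fingers and socket_3 below 0.1 N)) or (horizontal distance between hub_b and mat below 0.06 m and horizontal distance between socket_3 and hub_b_seat below 0.004 m and z of socket_3 in the frame of hub_b_seat between -0.004 and 0.005 m and angle between socket_3's own z axis and vertical below 0.1 rad and contact force between the fingers and socket_3 above 3 N and value of joint nut_b between 0.5 and 1.1 rad and velocity of joint nut_b below 0.05 rad/s and (x of socket_1 in the frame of tray between -0.065 and 0.065 m and y of socket_1 in the frame of tray between -0.165 and 0.165 m and z of socket_1 in the frame of tray below 0.008 m and angle between socket_1's own z axis and vertical below 0.1 rad and linear speed of socket_1 below 0.02 m/s and contact force between the fingers and socket_1 below 0.1 N) and (x of socket_2 in the frame of tray between -0.065 and 0.065 m and y of socket_2 in the frame of tray between -0.165 and 0.165 m and z of socket_2 in the frame of tray below 0.008 m and angle between socket_2's own z axis and vertical below 0.1 rad and linear speed of socket_2 below 0.02 m/s and contact force between the fingers and socket_2 below 0.1 N)))); the arm keeps its last pose, push and grip.
It fails at once if the fingers pressed on a hub or its nut (over 5 N) (contact force between the fingers and hub_a above 5 N or contact force between the fingers and hub_b above 5 N).
It fails at once if the spare hub's nut was turned ((horizontal distance between hub_a and mat above 0.06 m and (value of joint nut_a above 0.1 rad or value of joint nut_a below -0.1 rad)) or (horizontal distance between hub_b and mat above 0.06 m and (value of joint nut_b above 0.1 rad or value of joint nut_b below -0.1 rad))).
It fails at once if a bystander was disturbed (moved over 30 mm) (distance of any of wrench, spray, mug from where it was at the start of the episode above 0.03 m).
It also fails if it takes over 72 s, if anything falls off the work surface, if the arm or the gripper's body presses on something with over 40 N, if the wrist force passes 120 N, or if a joint passes its speed limit or range.

## Working session

There is one attempt and no reset: what is moved stays moved. The work goes in short steps, Python scripts to look and compute and a shell command to move; the robot and the scene stay as the last step left them, time stands still between calls to the robot, and variables do not carry over. Pictures are saved under pics/ and viewed, about 8 in all and at most 12, crops included, and the job is handed in when it is done.

```bash
mkdir -p pics; ls
cat > h.py <<'E'
import numpy as np, cv2
from scipy.spatial.transform import Rotation as R
from station import sense, optics, job_done, env
def tool():
    s=sense(); T=np.eye(4); T[:3,:3]=R.from_euler('xyz',s['orientation'],degrees=True).as_matrix(); T[:3,3]=s['position']; return T
def cam(name):
    m=optics.camera_model(name); T=tool()
    im,d=optics.camera(name)
    if name=='wrist': C=T@np.array(m['mount'])
    else:
        C=np.eye(4); A=np.array(m['attitude']); C[:3,3]=m['origin']
        C[:3,:3]=A if A.shape==(3,3) else R.from_euler('xyz',A,degrees=True).as_matrix()
    return im,d,m,C
def cloud(d,m,C):
    v,u=np.mgrid[:d.shape[0],:d.shape[1]]
    P=np.stack([(u-m['cx'])/m['fx']*d,(v-m['cy'])/m['fy']*d,d],-1)@C[:3,:3].T+C[:3,3]
    P[d<=0]=np.nan; return P
def save(im,n): cv2.imwrite('pics/'+n,im[...,::-1])
E
python3 - <<'E'
from h import *
print(sense(), env.tcp_to_grasp, optics.camera_model('scene'))
for n in ('scene','side'):
    im,d,m,C=cam(n); P=cloud(d,m,C); 
    if n=='scene': a=im
    else: b=im
    for l in ('socket_1','hub_a','mat','tray'):
        for r in optics.trace(l,n):
            if r['score']>.3:
                q=P[r['mask']]; q=q[~np.isnan(q[:,0])]
                print(n,l,round(r['score'],2),np.round(r['extent']),np.round(np.median(q,0),3),np.round(np.percentile(q,98,axis=0),3),np.round(np.percentile(q,2,axis=0),3))
save(cv2.resize(np.vstack([a,b]),None,fx=.78,fy=.78),'0.png')
save(a,'scene0.png'); save(b,'side0.png')
E
```

```text
pics
{'t': 0.0, 'qpos': array([-8.36063178e+01,  1.87360644e+01, -1.10917795e+01,  6.02742019e+01,
       -2.98677532e-04,  8.23125535e+01]), 'qvel': array([-0.1091883 , -0.01179133, -0.09043456,  0.01275   ,  0.05977714,
        0.04601834]), 'effort': array([-1.11514149e-03, -4.43398619e+01,  2.62438613e+01,  1.55796617e-02,
       -3.01202517e-04,  4.56345745e-06]), 'position': array([ 0.13377209, -0.5328842 ,  0.23046641]), 'orientation': array([-1.79898831e+02, -1.33545791e-02,  1.40811172e+01]), 'wrist_force': array([-0.01137847, -0.50482527,  0.31727598]), 'ft_torque': array([-0.00709541,  0.05367128, -0.02629951]), 'grip_width': 0.08521244715291915} -0.0187 {'fx': 486.25685094819346, 'fy': 486.25685094819346, 'cx': 262.4864252346274, 'cy': 198.73539273101477, 'origin': array([ 1.77678822, -0.36200819,  1.06609868]), 'attitude': array([-128.41392242,   -1.353589  ,   73.57997209])}
scene socket_1 0.82 [298. 214. 311. 236.] [0.708 0.118 0.041] [0.718 0.139 0.075] [0.687 0.103 0.007]
scene socket_1 0.79 [295. 177. 309. 198.] [0.526 0.177 0.047] [0.536 0.202 0.079] [0.494 0.161 0
[... 1364 characters left out ...]
[263. 140. 275. 164.] [0.656 0.21  0.041] [0.676 0.233 0.072] [0.638 0.201 0.003]
side socket_1 0.5 [207. 129. 220. 157.] [0.487 0.273 0.049] [0.505 0.291 0.077] [0.47  0.263 0.01 ]
side hub_a 0.78 [294. 188. 340. 229.] [ 0.752 -0.065  0.021] [0.811 0.013 0.069] [ 0.705 -0.104  0.003]
side hub_a 0.61 [208. 226. 257. 269.] [ 0.525 -0.177  0.022] [ 0.577 -0.126  0.069] [ 0.473 -0.213  0.009]
side mat 0.62 [187. 222. 275. 290.] [ 0.53  -0.212  0.005] [ 0.626 -0.074  0.009] [ 0.427 -0.277  0.001]
side tray 0.95 [189. 140. 254. 206.] [0.495 0.133 0.005] [0.588 0.326 0.008] [0.429 0.015 0.001]
side tray 0.72 [223. 228. 245. 251.] [ 0.529 -0.165  0.052] [ 0.546 -0.142  0.073] [ 0.505 -0.207  0.045]
```

View pics/0.png

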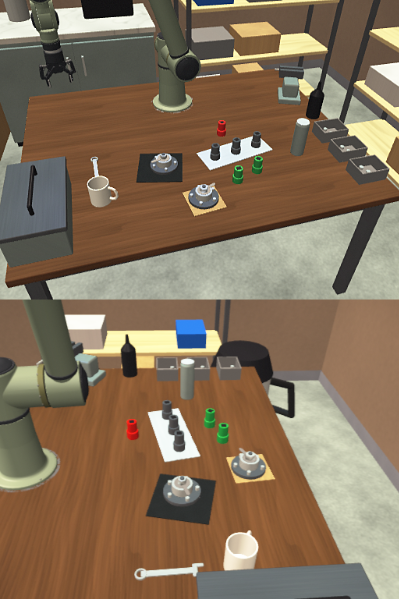

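Run:
```python
from h import *
print(optics.camera_model('wrist'))
def circ(q):
    A=np.c_[2*q[:,:2],np.ones(len(q))]; s=np.linalg.lstsq(A,(q[:,:2]**2).sum(1),rcond=None)[0]; return np.round(s[:2],4), round(float(np.sqrt(s[2]+s[0]**2+s[1]**2)),4)
for n in ('scene','side'):
    im,d,m,C=cam(n); P=cloud(d,m,C)
    for c in [(.515,.177),(.53,.07),(.49,.28)]:
        k=(np.hypot(P[...,0]-c[0],P[...,1]-c[1])<.035)&(P[...,2]>.069)&(P[...,2]<.085)
        q=P[k]; print(n,c,len(q),np.round((q.min(0)+q.max(0))/2,4),np.round(q.mean(0),4), np.median(im[k],0))
    k=(np.hypot(P[...,0]-.53,P[...,1]+.165)<.05)&(P[...,2]>.042)
    q=P[k]; print('hub',len(q),(q.min(0)+q.max(0))/2,q.mean(0)); 
    for lo,hi in((.045,.053),(.058,.067),(.068,.08)):
        w=q[(q[:,2]>lo)&(q[:,2]<hi)]; print(lo,len(w),w.mean(0),w.min(0),w.max(0))
```

```text
{'fx': 315.0570945037099, 'fy': 315.0570945037099, 'cx': 254.89849082935456, 'cy': 190.72122783833237, 'mount': array([[-3.69759076e-04, -9.50500955e-01, -3.10721416e-01,
         8.00422113e-02],
       [ 9.99999827e-01, -2.09087658e-04, -5.50399759e-04,
         8.94102481e-04],
       [ 4.58187484e-04, -3.10721566e-01,  9.50500867e-01,
        -1.42847100e-01],
       [ 0.00000000e+00,  0.00000000e+00,  0.00000000e+00,
         1.00000000e+00]])}
scene (0.515, 0.177) 66 [0.5145 0.1819 0.0758] [0.5156 0.1803 0.0752] [76.5 82.5 77. ]
scene (0.53, 0.07) 69 [0.5304 0.077  0.0761] [0.5321 0.077  0.0756] [76. 81. 79.]
scene (0.49, 0.28) 62 [0.4902 0.2902 0.0748] [0.4939 0.2879 0.0753] [69.5 72.5 71.5]
hub 251 [ 0.52803327 -0.16365899  0.05867297] [ 0.53590131 -0.15729445  0.05349692]
0.045 149 [ 0.53546851 -0.15630416  0.0499528 ] [ 0.49198603 -0.20542486  0.04502882] [ 0.56408052 -0.12041429  0.05298777]
0.058 19 [ 0.5340734  -0.15173903  0.06192333] [ 0.52607449 -0.16401143  0.05810408] [ 0.54603473 -0.13399358  0.06652405]
0.068 24 [ 0.5309377  -0.15187637  0.07113063] [ 0.52170245 -0.16304248  0.06802421] [ 0.53953867 -0.14089107  0.07505513]
side (0.515, 0.177) 80 [0.5126 0.1794 0.0742] [0.5126 0.1768 0.0743] [88.  91.5 92.5]
side (0.53, 0.07) 96 [0.5292 0.0757 0.0746] [0.529  0.0727 0.074 ] [90.5 94.  95. ]
side (0.49, 0.28) 67 [0.4904 0.2846 0.0741] [0.491  0.2832 0.0739] [90. 94. 90.]
hub 482 [ 0.52714764 -0.1661176   0.05755529] [ 0.52673521 -0.16474861  0.05294947]
0.045 337 [ 0.52676984 -0.16425801  0.05002135] [ 0.49541053 -0.21139596  0.04502852] [ 0.55892857 -0.12083924  0.0529914 ]
0.058 39 [ 0.52737625 -0.16116999  0.06361688] [ 0.51488312 -0.16914766  0.05840133] [ 0.53946671 -0.14494218  0.06682525]
0.068 34 [ 0.52523522 -0.15623706  0.07079669] [ 0.51489434 -0.1642478   0.06803085] [ 0.5340999  -0.14726563  0.07298844]
```

Look-alikes in the scene picture (full-size pixels): the dark sockets at (275,195), (302,188) and (328,181) stand on the white tray, so they are the ones meant. The two green ones at (304,225) and (329,212) and the red one at (286,164) stand off the tray, so I'll leave them alone. The job hub is on the black mat at (213,210), and the spare is on cardboard at (260,253). First I go above the mat hub.

```bash
cat >> h.py <<'E'
def plan(p,yaw=None):
    T=tool(); d=T[:3,:3].T@(np.array(p)-T[:3,3]); print('shift(100mm):',np.round(d*10,3), 'yaw now',round(sense()['orientation'][2],2))
    if yaw is not None: print('rz frac', round((((sense()['orientation'][2]-yaw)+180)%360-180)/180,4))
E
J="python3 -m jog"
$J '[[0.31,-0.17,0,0,0,0,-1],[0.62,-0.35,0,0,0,0,-1],[0.942,-0.527,0,0,0,0,-1]]' | tail -3
$J '[[0.31,-0.17,0,0,0,0,-1],[0.62,-0.35,0,0,0,0,-1],[0.942,-0.527,0,0,0,0,-1]]' >/dev/null
$J '[[0.31,-0.17,0,0,0,0,-1],[0.62,-0.35,0,0,0,0,-1],[0.942,-0.527,0,0,0,0,-1]]' >/dev/null
$J '[[0.31,-0.17,0,0,0,0,-1],[0.62,-0.35,0,0,0,0,-1],[0.942,-0.527,0,0,0,0,-1]]' >/dev/null
$J '[[0.31,-0.17,0,0,0,0,-1],[0.62,-0.35,0,0,0,0,-1],[0.942,-0.527,0,0,0,0,-1]]' | tail -3
$J '[[0,0,0.2,0,0,-0.48,-1],[0,0,0.4,0,0,-0.48,-1],[0,0,0.4,0,0,-0.48,-1],[0,0,0.4,0,0,-0.48,-1],[0,0,0.4,0,0,-0.48,-1],[0,0,0.4,0,0,-0.48,-1],[0,0,0.4,0,0,-0.48,-1],[0,0,0.4,0,0,-0.48,-1],[0,0,0.4,0,0,-0.48,-1],[0,0,0.4,0,0,-0.48,-1],[0,0,0.4,0,0,-0.48,-1],[0,0,0.4,0,0,-0.48,-1],[0,0,0.4,0,0,-0.48,-1],[0,0,0.4,0,0,-0.48,-1],[0,0,0.4,0,0,-0.48,-1]]' | tail -3
python3 - <<'E'
from h import *
s=sense();print(s['qpos'])
im,d,m,C=cam('wrist'); P=cloud(d,m,C); save(im,'hub.png'); np.savez('hub.npz',im=im,d=d,P=P)
k=(np.hypot(P[...,0]-.527,P[...,1]+.163)<.05)
for lo,hi in((.044,.0525),(.06,.0685),(.0695,.08)):
    w=P[k&(P[...,2]>lo)&(P[...,2]<hi)]; print(lo,len(w),np.median(w,0),w.min(0),w.max(0),(w.min(0)+w.max(0))/2)
optics.camera('scene')
E
```

```text
orientation: [-180.0, -0.0, 14.0]
wrist_force: [0.5, -0.1, 0.0]
grip_width: 0.0853
orientation: [180.0, -0.0, 14.1]
wrist_force: [-0.0, -1.3, -0.5]
grip_width: 0.0854
orientation: [180.0, 0.0, 100.3]
wrist_force: [-0.1, -0.5, -0.6]
grip_width: 0.0853
[-2.49018948e+01  2.05283586e+01 -1.44801671e+01  5.49890740e+01
  1.38516491e-04  5.47636960e+01]
0.044 3399 [ 0.52929475 -0.1531639   0.04980733] [ 0.49428273 -0.21000891  0.0441095 ] [ 0.55912555 -0.12168446  0.05246528] [ 0.52670414 -0.16584668  0.04828739]
0.06 435 [ 0.52620193 -0.15085645  0.06659414] [ 0.51352192 -0.16758056  0.06051929] [ 0.54003477 -0.14098668  0.06842733] [ 0.52677835 -0.15428362  0.06447331]
0.0695 201 [ 0.5267238  -0.15413544  0.07116241] [ 0.5198563  -0.16142665  0.0698469 ] [ 0.53346701 -0.1475666   0.07298721] [ 0.52666166 -0.15449662  0.07141705]
```

View pics/hub.png

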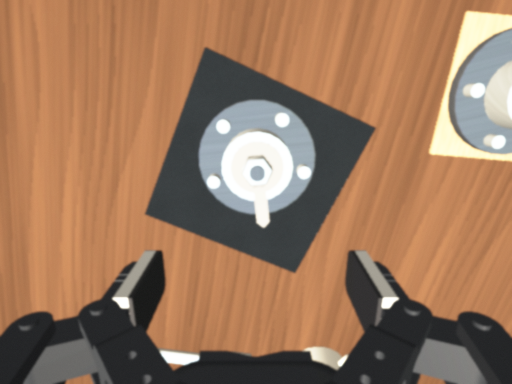

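The picture shows the mat hub with its nut at (257,170) and the tag pointing down to (263,222). The nut is about 26 mm wide, so it is the 24 mm one and should take the 25.5 mm socket. Next I measure the axis and hex angle, and get the socket positions and tray yaw.

```bash
cat >> h.py <<'E'
def ring(P,c,z0,z1,rmax):
    k=(np.hypot(P[...,0]-c[0],P[...,1]-c[1])<rmax)&(P[...,2]>z0)&(P[...,2]<z1)
    return P[k],k
E
python3 - <<'E'
from h import *
f=np.load('hub.npz'); P=f['P']; im=f['im']
c=np.array([.5267,-.154])
w,_=ring(P,c,.063,.0685,.02)
cc=(w.min(0)+w.max(0))[:2]/2; 
(mc,mr)=cv2.minEnclosingCircle((w[:,:2]*1000).astype(np.float32)); print('nut circ',mc,mr)
for a in (0,):
    v=w[:,:2]-np.array(mc)/1000
    th=np.radians(np.arange(0,60,1)); wid=[np.ptp(v@np.array([np.cos(t),np.sin(t)])) for t in th]
    # 6-fold: sum of widths at t,t+60,t+120
    s=[sum(np.ptp(v@np.array([np.cos(t+k*np.pi/3),np.sin(t+k*np.pi/3)])) for k in range(3))/3*1000 for t in th]
    print('widths by dir',np.round(s[::5],1),'flat normal dir mod60',np.argmin(s))
b,_=ring(P,c,.044,.054,.06); r=np.hypot(*(b[:,:2]-c).T); t=b[r>.038]; t=t[t[:,2]>.046]; print('tag pts',len(t),t.mean(0)); d=t.mean(0)[:2]-c; print('tag dir',np.degrees(np.arctan2(d[1],d[0])))
bb=b[(r<.036)]; (mc,mr)=cv2.minEnclosingCircle((bb[:,:2]*1000).astype(np.float32)); print('boss',mc,mr, np.median(bb[:,2]))
save(cv2.resize(im[120:240,200:320],None,fx=4,fy=4,interpolation=cv2.INTER_CUBIC),'hubc.png')
for n in ('scene','side'):
    i2,d2,m,C=cam(n);Q=cloud(d2,m,C)
    for l in('spray','tray'):
        r=optics.trace(l,n)[0]; q=Q[r['mask']]; q=q[~np.isnan(q[:,0])]; print(n,l,r['score'],np.median(q,0))
        if l=='tray':
            q=q[(q[:,2]<.011)&(q[:,2]>.001)]; print(cv2.minAreaRect((q[:,:2]*1000).astype(np.float32)))
print(sense()['position']); plan([.525,.0,.17])
E
```

```text
nut circ (526.7374877929688, -154.37890625) 13.755958557128906
widths by dir [25.9 26.4 26.8 27.  27.  26.8 26.4 25.8 25.1 24.2 24.4 25.2] flat normal dir mod60 47
tag pts 234 [ 0.54018393 -0.19968374  0.05111591]
tag dir -73.55560811160406
boss (527.5716552734375, -155.5640411376953) 34.288787841796875 0.04971327558740285
scene spray 0.96 [0.60350468 0.44220597 0.10386707]
scene tray 0.83 [0.52464327 0.15907724 0.00603148]
((506.6973876953125, 182.81507873535156), (142.451171875, 336.0022277832031), 10.931947708129883)Traceback (most recent call last):
  File "<stdin>", line 19, in <module>
IndexError: list index out of range
```

View pics/hubc.png

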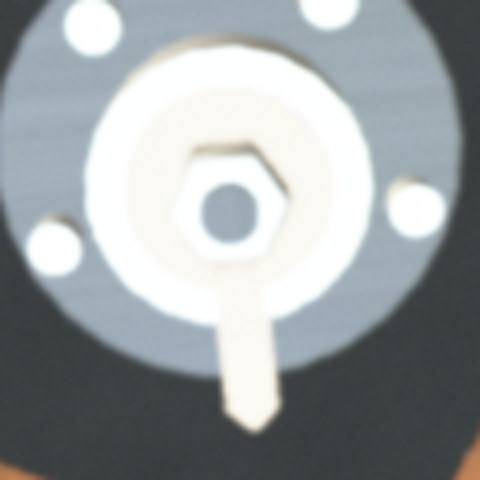

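Run:
```python
from h import *
print(sense()['position'],sense()['t']); plan([.513,.18,.2],100.9)
```

```text
[ 0.52657589 -0.16329176  0.19128394] 3.45
shift(100mm): [ 3.401  0.49  -0.087] yaw now 100.46
rz frac -0.0024
```

```bash
J="python3 -m jog"
$J '[[0.28,0.04,-0.01,0,0,0,-1],[0.56,0.08,-0.02,0,0,0,-1],[0.85,0.123,-0.02,0,0,0,-1]]' >/dev/null
$J '[[0.28,0.04,-0.01,0,0,0,-1],[0.56,0.08,-0.02,0,0,0,-1],[0.85,0.123,-0.02,0,0,0,-1]]' >/dev/null
$J '[[0.28,0.04,-0.01,0,0,0,-1],[0.56,0.08,-0.02,0,0,0,-1],[0.85,0.123,-0.02,0,0,0,-1]]' >/dev/null
$J '[[0.28,0.04,-0.01,0,0,0,-1],[0.56,0.08,-0.02,0,0,0,-1],[0.85,0.123,-0.02,0,0,0,-1],[0.85,0.123,-0.02,0,0,0,-1],[0.85,0.123,-0.02,0,0,0,-1]]' |tail -4
python3 - <<'E'
from h import *
im,d,m,C=cam('wrist'); P=cloud(d,m,C); np.savez('tray.npz',im=im,d=d,P=P,C=C); save(cv2.resize(im,(768,576)),'tray.png')
for c in [(.529,.076),(.513,.18),(.49,.287)]:
    w,k=ring(P,c,.068,.082,.035)
    if len(w)<20: print(c,len(w)); continue
    (mc,mr)=cv2.minEnclosingCircle((w[:,:2]*1000).astype(np.float32)); v,u=np.nonzero(k)
    print(c,len(w),mc,mr,np.median(w[:,2]),u.mean(),v.mean())
print(sense()['position'],sense()['qpos'])
E
```

```text
position: [0.5128, 0.1812, 0.1992]
orientation: [-180.0, 0.0, 100.6]
wrist_force: [-0.1, -1.2, 0.0]
grip_width: 0.0855
(0.529, 0.076) 955 (528.69287109375, 76.31507873535156) 18.412296295166016 0.07410280849208356 251.21675392670156 282.17277486910996
(0.513, 0.18) 1234 (512.8853149414062, 179.76458740234375) 17.913925170898438 0.07420877719871224 254.48946515397083 181.89141004862236
(0.49, 0.287) 1760 (490.854248046875, 287.24072265625) 17.941408157348633 0.07430148228662814 251.8272727272727 47.82215909090909
[0.51289764 0.18021658 0.19916161] [ 1.15938836e+01  1.93867219e+01 -1.49408859e+01  5.56882234e+01
 -2.62680142e-02  9.10518881e+01]
```

View pics/tray.png

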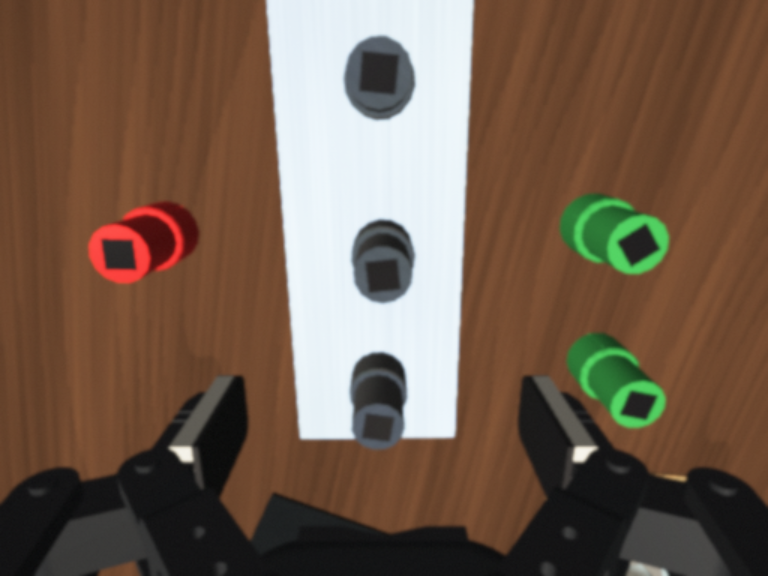

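The three dark sockets are on the tray at viewed pixels (378,75), (382,270) and (378,420); the red and green ones stand off it. Next, the yaw of each from its dark square.

Run:
```python
from h import *
f=np.load('tray.npz'); P=f['P']; im=f['im'].astype(int); d=f['d']; C=f['C']; m=optics.camera_model('wrist')
v,u=np.mgrid[:384,:512]; ray=np.stack([(u-m['cx'])/m['fx'],(v-m['cy'])/m['fy'],np.ones_like(u)],-1)@C[:3,:3].T
s=(.0742-C[2,3])/ray[...,2]; W=C[:3,3]+ray*s[...,None]
g=f['im'].max(-1)
for c in [(.5287,.0763),(.5129,.1798),(.4909,.2872)]:
    k=np.hypot(W[...,0]-c[0],W[...,1]-c[1])<.0165
    t,_=cv2.threshold(g[k].reshape(-1,1),0,255,cv2.THRESH_OTSU)
    k2=k&(g<=t); n,l,st,ce=cv2.connectedComponentsWithStats(k2.astype(np.uint8)); i=1+np.argmax(st[1:,4]); q=W[l==i][:,:2]
    w=[np.ptp((q-q.mean(0))@np.array([np.cos(a),np.sin(a)]))+np.ptp((q-q.mean(0))@np.array([-np.sin(a),np.cos(a)])) for a in np.radians(np.arange(-45,45))]
    z=((q-q.mean(0))@[1,1j])**4
    print(c,t,len(q),'ctr',q.mean(0),'width-angle',np.argmin(w)-45,'moment',(np.degrees(np.angle(z.mean()))-180)/4%90, cv2.minAreaRect((q*1000).astype(np.float32)))
plan([.5287,.0763,.2],100.9)
```

```text
(0.5287, 0.0763) 79.0 313 ctr [0.52955623 0.07603228] width-angle 1 moment 1.4391125017040167 ((529.5236206054688, 75.9168472290039), (18.663406372070312, 19.243961334228516), 1.2269785404205322)
(0.5129, 0.1798) 72.0 432 ctr [0.51350078 0.17957284] width-angle 17 moment 17.309136732196848 ((513.5071411132812, 179.50547790527344), (18.757923126220703, 19.000003814697266), 16.683507919311523)
(0.4909, 0.2872) 73.0 639 ctr [0.49115092 0.28731705] width-angle 5 moment 5.230550458814037 ((491.1803894042969, 287.17584228515625), (18.77111053466797, 18.863298416137695), 5.330018520355225)
shift(100mm): [-1.051 -0.035 -0.008] yaw now 100.54
rz frac -0.002
```

```bash
J="python3 -m jog"
$J '[[-0.35,-0.01,0,0,0,0,-1],[-0.7,-0.02,0.2,0,0,0,-1],[-1.0,-0.03,0.5,0,0,0,-1],[-1.0,-0.03,0.7,0,0,0,-1],[-1.0,-0.03,0.7,0,0,0,-1]]' >/dev/null
$J '[[-0.05,0,0.3,0,0,0,-1],[-0.05,0,0.6,0,0,0,-1],[-0.05,0,0.87,0,0,0,-1],[-0.05,0,0.87,0,0,0,-1],[-0.05,0,0.87,0,0,0,-1]]' |tail -4
$J '[[0,0,0,0,0,0,1],[0,0,0,0,0,0,1],[0,0,0,0,0,0,1],[0,0,0,0,0,0,1],[0,0,0,0,0,0,1],[0,0,0,0,0,0,1],[0,0,0,0,0,0,1],[0,0,0,0,0,0,1],[0,0,0,0,0,0,1]]' 90 |tail -4
$J '[[0,0,-0.4,0,0,0,1],[0,0,-0.75,0,0,0,1],[0,0,-0.75,0,0,0,1],[0,0,-0.75,0,0,0,1]]'
python3 - <<'E'
from h import *
print(sense()['t']); plan([.527,-.155,.117],85.7)
E
```

```text
position: [0.5283, 0.0761, 0.0423]
orientation: [-179.9, -0.0, 100.5]
wrist_force: [0.1, -0.7, 0.3]
grip_width: 0.0854
position: [0.5301, 0.0762, 0.0439]
orientation: [179.9, 0.0, 100.5]
wrist_force: [-2.7, -0.2, 8.2]
grip_width: 0.0342
t: 6.58
position: [0.531, 0.0763, 0.1193]
orientation: [179.7, 0.0, 100.5]
wrist_force: [-0.0, 1.5, -4.6]
grip_width: 0.034
6.5833
shift(100mm): [-2.267 -0.46   0.023] yaw now 100.49
rz frac 0.0822
```

```bash
J="python3 -m jog"
$J '[[-0.25,-0.05,-0.1,0,0,0,1],[-0.5,-0.1,-0.1,0,0,0,1],[-0.756,-0.153,-0.1,0,0,0,1]]' >/dev/null
$J '[[-0.25,-0.05,0,0,0,0,1],[-0.5,-0.1,0,0,0,0,1],[-0.756,-0.153,0,0,0,0,1]]' >/dev/null
$J '[[-0.25,-0.05,0,0,0,0.04,1],[-0.5,-0.1,0,0,0,0.082,1],[-0.756,-0.153,0,0,0,0.082,1],[-0.756,-0.153,0,0,0,0.082,1],[-0.756,-0.153,0,0,0,0.082,1],[-0.756,-0.153,0,0,0,0.082,1]]'
python3 - <<'E'
from h import *
print(sense()['t']); plan([.527,-.155,.117],85.7); im,_,_,_=cam('wrist'); save(im,'h1.png')
E
```

```text
t: 7.58
position: [0.524, -0.1544, 0.1257]
orientation: [-179.8, -0.1, 85.7]
wrist_force: [-0.1, 0.7, -3.3]
grip_width: 0.0341
7.5833
shift(100mm): [-0.004  0.031  0.087] yaw now 85.72
rz frac 0.0001
```

View pics/h1.png

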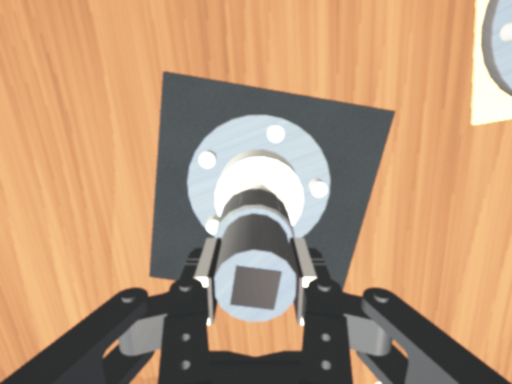

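The wrist picture shows the held socket with its top square at (256,287), so I can measure the socket's offset and angle in the hand directly.

```bash
cat >> h.py <<'E'
def inhand(tag=None, ztop=-.030):
    """socket centre and square angle in tool and world frames from wrist view"""
    im,d,m,C=cam('wrist'); T=tool(); M=np.linalg.inv(T)@C
    v,u=np.mgrid[:384,:512]; ray=np.stack([(u-m['cx'])/m['fx'],(v-m['cy'])/m['fy'],np.ones_like(u)],-1)
    P=(ray*d[...,None])@M[:3,:3].T+M[:3,3]
    k=(d>0)&(np.hypot(P[...,0],P[...,1])<.03)&(P[...,2]<ztop+.012)&(P[...,2]>ztop-.012)
    zt=np.median(P[...,2][(d>0)&(np.hypot(P[...,0],P[...,1])<.012)&(P[...,2]<0)])
    r2=ray@M[:3,:3].T; W=M[:3,3]+r2*((zt-M[2,3])/r2[...,2])[...,None]
    g=im.max(-1); k=np.hypot(W[...,0],W[...,1])<.0165
    t,_=cv2.threshold(g[k].reshape(-1,1),0,255,cv2.THRESH_OTSU)
    n,l,st,ce=cv2.connectedComponentsWithStats((k&(g<=t)).astype(np.uint8)); i=1+np.argmax(st[1:,4]); q=W[l==i][:,:2]
    c=q.mean(0); z=((q-c)@[1,1j])**4; a=(np.degrees(np.angle(z.mean()))-180)/4
    rect=cv2.minAreaRect((q*1000).astype(np.float32))
    yaw=sense()['orientation'][2]; cw=T@np.array([*c,zt,1])
    print('ztop tool',round(float(zt),4),'centre tool',np.round(c,4),'world',np.round(cw[:3],4),'sq size',np.round(rect[1],1),'angle world mod90',round((yaw-a)%90,1))
    if tag: save(im,tag)
    return cw
E
python3 - <<'E'
from h import *
inhand()
E
```

```text
ztop tool -0.0308 centre tool [0.0003 0.0001] world [ 0.5247 -0.1537  0.1571] sq size [19.1 18.7] angle world mod90 77.4
```

```bash
J="python3 -m jog"
$J '[[-0.013,0.025,0,0,0,0,1],[-0.013,0.025,0,0,0,0,1],[-0.013,0.025,0.08,0,0,0,1],[-0.013,0.025,0.15,0,0,0,1],[-0.013,0.025,0.18,0,0,0,1],[-0.013,0.025,0.21,0,0,0,1],[-0.013,0.025,0.21,0,0,0,1]]'
$J '[[0,0,0.02,0,0,0,1],[0,0,0.04,0,0,0,1],[0,0,0.06,0,0,0,1],[0,0,0.06,0,0,0,1]]'
python3 -c "
from h import *
inhand()"
```

```text
t: 8.27
position: [0.5272, -0.1562, 0.1053]
orientation: [-179.9, -0.1, 85.7]
wrist_force: [-0.3, -0.4, -3.4]
grip_width: 0.0338
t: 8.6
position: [0.5276, -0.1554, 0.1017]
orientation: [180.0, -0.1, 85.7]
wrist_force: [-4.4, 4.2, 9.6]
grip_width: 0.0341
ztop tool -0.0312 centre tool [0.0003 0.0004] world [ 0.528  -0.1553  0.1329] sq size [19.  18.7] angle world mod90 77.3
```

```bash
J="python3 -m jog"
$J '[[0.01,-0.01,0,0,0,0,1],[0.01,-0.01,0,0,0,0,1],[0.01,-0.01,0.02,0,0,0,1],[0.01,-0.01,0.03,0,0,0,1]]'
$J '[[0,0,0,0,0,0.025,1],[0,0,0,0,0,0.025,1],[0,0,0,0,0,-0.025,1],[0,0,0,0,0,-0.025,1],[0,0,0,0,0,0,1],[0,0,0,0,0,0,1]]'
python3 -c "
from h import *
inhand(); print(sense()['ft_torque'])"
```

```text
t: 8.98
position: [0.5276, -0.1554, 0.1008]
orientation: [179.8, -0.0, 85.7]
wrist_force: [-9.0, 4.9, 30.1]
grip_width: 0.0339
t: 9.48
position: [0.5272, -0.1549, 0.0989]
orientation: [179.9, -0.1, 85.6]
wrist_force: [-3.3, 3.9, 8.6]
grip_width: 0.0342
ztop tool -0.0312 centre tool [0.0003 0.0004] world [ 0.5276 -0.1546  0.1301] sq size [19.  18.7] angle world mod90 77.1
[ 1.0157859   0.80878715 -0.14243305]
```

```bash
J="python3 -m jog"
$J '[[0.007,-0.007,0,0,0,0,1],[0.007,-0.007,0.04,0,0,0,1],[0.007,-0.007,0.04,0,0,0.02,1],[0.007,-0.007,0.07,0,0,-0.02,1],[0.007,-0.007,0.07,0,0,0,1]]'
python3 -c "
from h import *
inhand(); print(sense()['ft_torque'])"
```

```text
t: 9.95
position: [0.5273, -0.1549, 0.0948]
orientation: [179.8, 0.0, 86.0]
wrist_force: [-8.9, 5.1, 29.8]
grip_width: 0.0338
ztop tool -0.0313 centre tool [0.0003 0.0005] world [ 0.5276 -0.1546  0.126 ] sq size [19.  18.8] angle world mod90 77.8
[1.2931036  2.27588857 0.06077992]
```

```bash
J="python3 -m jog"
$J '[[0,-0.015,-0.01,0,0,0,1],[0,-0.015,-0.01,0,0,0,1],[0,-0.015,0.02,0,0,0.02,1],[0,-0.015,0.04,0,0,0.02,1],[0,-0.015,0.04,0,0,-0.02,1],[0,-0.015,0.06,0,0,-0.02,1],[0,-0.015,0.06,0,0,0,1],[0,-0.015,0.06,0,0,0,1]]'
python3 -c "
from h import *
inhand(); print(sense()['ft_torque'])"
```

```text
t: 10.67
position: [0.527, -0.1545, 0.0888]
orientation: [179.6, -0.0, 85.6]
wrist_force: [-6.0, 6.8, 27.5]
grip_width: 0.0339
ztop tool -0.0312 centre tool [0.0004 0.0004] world [ 0.5272 -0.1541  0.12  ] sq size [19.  18.6] angle world mod90 76.8
[ 1.41918905  1.25009178 -0.45329108]
```

The socket is fully down: its mouth is at about 0.050, against the boss at 0.0497. It went on snugly, so it looks like the right one. I ease the push, dwell, then turn clockwise and check the tag.

```bash
J="python3 -m jog"
$J '[[0,0,-0.012,0,0,0,1],[0,0,-0.012,0,0,0,1],[0,0,-0.012,0,0,0,1],[0,0,-0.012,0,0,0,1]]'
$J '[[0,0,0,0,0,0.03,1],[0,0,0,0,0,0.06,1],[0,0,0,0,0,0.09,1],[0,0,0,0,0,0.12,1],[0,0,0,0,0,0.15,1],[0,0,0,0,0,0.18,1],[0,0,0,0,0,0.18,1]]'
python3 -c "
from h import *
inhand('turn1.png'); print(sense()['ft_torque'])"
```

```text
t: 11.05
position: [0.5269, -0.1545, 0.0889]
orientation: [179.7, -0.0, 85.7]
wrist_force: [-3.2, 5.1, 18.3]
grip_width: 0.0338
t: 11.63
position: [0.5267, -0.1545, 0.0888]
orientation: [179.8, -0.2, 53.2]
wrist_force: [-3.6, 5.6, 18.4]
grip_width: 0.0336
ztop tool -0.0311 centre tool [0.0006 0.0007] world [ 0.5275 -0.1544  0.1199] sq size [18.9 18.6] angle world mod90 44.7
[ 0.97097945  0.76716433 -0.1046089 ]
```

View pics/turn1.png

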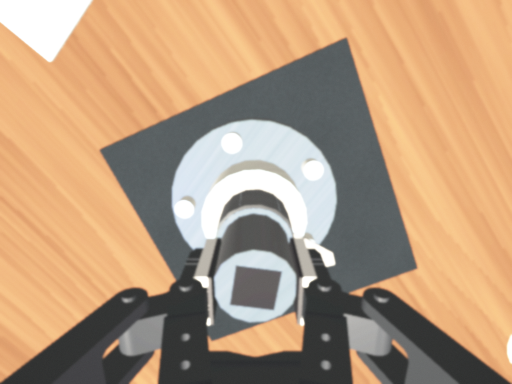

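```bash
cat >> h.py <<'E'
def tagdir(c=(.527,-.1545)):
    im,d,m,C=cam('wrist'); P=cloud(d,m,C); b,_=ring(P,c,.0465,.056,.058); r=np.hypot(*(b[:,:2]-c).T); t=b[(r>.038)]
    a=t.mean(0)[:2]-c; print('tag pts',len(t),'dir',round(np.degrees(np.arctan2(a[1],a[0])),1),'r',round(float(np.hypot(*a)),4),'start -73.6')
E
python3 -c "
from h import *
tagdir()"
```

```text
tag pts 233 dir -62.8 r 0.0492 start -73.6
```

```bash
J="python3 -m jog"
$J '[[0,0,0,0,0,0.03,1],[0,0,0,0,0,0.06,1],[0,0,0,0,0,0.09,1],[0,0,0,0,0,0.11,1],[0,0,0,0,0,0.11,1]]'
python3 -c "
from h import *
tagdir(); im,d,m,C=cam('wrist'); P=cloud(d,m,C)
save(cv2.resize(im[130:290,180:370],None,fx=3.2,fy=3.2),'tag2.png'); print(sense()['ft_torque'])
im,d,m,C=cam('side'); save(cv2.resize(im[190:300,180:290],None,fx=4,fy=4),'side2.png')"
```

```text
t: 12.15
position: [0.5266, -0.1545, 0.0888]
orientation: [179.8, -0.2, 33.5]
wrist_force: [-3.5, 4.9, 19.5]
grip_width: 0.0336
tag pts 243 dir -82.3 r 0.0492 start -73.6
[1.00512626 0.91133615 0.02465831]
```

View pics/tag2.png

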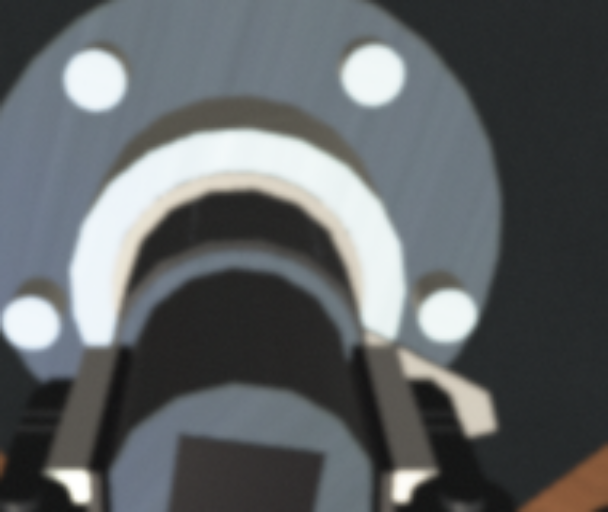

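```bash
python3 -c "
from h import *
def ana(P,c,n):
    b,_=ring(P,c,.0465,.056,.062); r=np.hypot(*(b[:,:2]-c).T); a=np.degrees(np.arctan2(b[:,1]-c[1],b[:,0]-c[0]))
    for lo in (.037,.041,.045,.049,.053):
        k=(r>lo)&(r<lo+.004); print(n,lo,k.sum(),np.round(np.percentile(a[k],[3,50,97]),1) if k.any() else '', np.round(np.median(b[k,2]),4))
f=np.load('hub.npz'); c=np.array([.527,-.1548]); ana(f['P'],c,'start')
im,d,m,C=cam('wrist'); ana(cloud(d,m,C),c,'now')
"
```

```text
start 0.037 50 [-81.9 -73.5 -65.4] 0.0513
start 0.041 50 [-81.1 -73.8 -66.2] 0.0511
start 0.045 45 [-80.3 -73.3 -67.3] 0.0511
start 0.049 47 [-80.2 -73.6 -67.1] 0.051
start 0.053 39 [-79.  -73.9 -67.9] 0.051
now 0.037 43 [-83.2 -79.6 -76.6] 0.0509
now 0.041 30 [-81.3 -79.1 -77.5] 0.0511
now 0.045 36 [-83.3 -80.3 -78.3] 0.0508
now 0.049 62 [-86.3 -82.3 -79. ] 0.0512
now 0.053 71 [-88.9 -85.  -79.4] 0.051
```

View pics/side2.png

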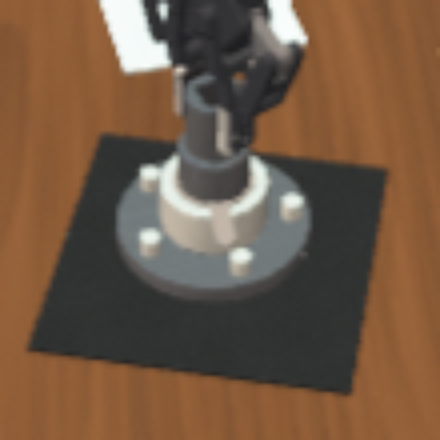

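The tag's visible edge has moved about 11° clockwise from the start, and it followed the tool 1:1 over the last 20°. So this socket does drive the nut. On insertion the bevels must have turned the nut roughly 30° counter-clockwise, because the hex was 30° off from what I assumed. I turn about 35° more.

```bash
J="python3 -m jog"
$J '[[0,0,0,0,0,0.03,1],[0,0,0,0,0,0.06,1],[0,0,0,0,0,0.09,1],[0,0,0,0,0,0.12,1],[0,0,0,0,0,0.15,1],[0,0,0,0,0,0.18,1],[0,0,0,0,0,0.195,1],[0,0,0,0,0,0.195,1],[0,0,0,0,0,0.195,1]]'
python3 -c "
from h import *
def ana(P,c,n):
    b,_=ring(P,c,.0465,.056,.062); r=np.hypot(*(b[:,:2]-c).T); a=np.degrees(np.arctan2(b[:,1]-c[1],b[:,0]-c[0]))
    for lo in (.037,.041,.045,.049,.053):
        k=(r>lo)&(r<lo+.004); print(n,lo,k.sum(),np.round(np.percentile(a[k],[3,50,97]),1) if k.any() else '')
inhand('fin.png'); im,d,m,C=cam('wrist'); ana(cloud(d,m,C),np.array([.527,-.1548]),'now')
im,d,m,C=cam('side'); a=cv2.resize(im[190:300,180:290],(440,440)); im,d,m,C=cam('scene'); save(np.hstack([a[:,:360],cv2.resize(im[160:260,160:260],(440,440))]),'fin2.png')
print(sense()['qpos'],sense()['ft_torque'])"
```

```text
t: 13.1
position: [0.5264, -0.1544, 0.0889]
orientation: [-180.0, -0.3, -1.5]
wrist_force: [-4.1, 6.4, 19.0]
grip_width: 0.0339
ztop tool -0.0309 centre tool [0.0014 0.0008] world [ 0.5277 -0.1552  0.1198] sq size [19.9 19.3] angle world mod90 80.1
now 0.037 41 [-118.4 -114.7 -112. ]
now 0.041 29 [-116.7 -114.1 -112.5]
now 0.045 39 [-118.5 -115.5 -113.2]
now 0.049 66 [-121.8 -117.3 -113.9]
now 0.053 70 [-124.2 -120.  -114.6]
[-2.41138340e+01  2.62060351e+01 -2.25802130e+01  4.09775932e+01
  1.02325225e-01  1.57392074e+02] [0.99249765 1.03777244 0.08993264]
```

View pics/fin2.png

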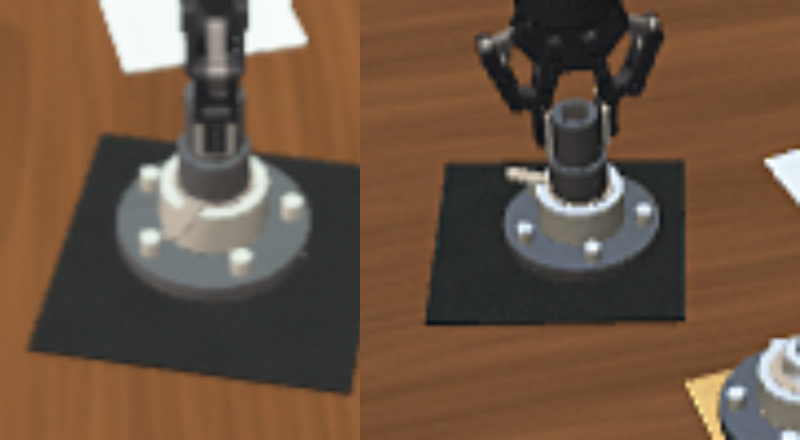

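Both views show the tag swung clockwise, and the edge measurement gives about 47° (0.82 rad). The socket is seated on the boss and still gripped. The other two sockets were never touched, so I hand in.

```bash
python3 -m jog '[[0,0,0,0,0,0,1],[0,0,0,0,0,0,1],[0,0,0,0,0,0,1]]'; python3 -c "
from h import *
im,d,m,C=cam('side'); P=cloud(d,m,C)
for c in [(.513,.18),(.491,.287)]: w,_=ring(P,c,.069,.085,.035); print(len(w),np.round(w.mean(0),4))
print(job_done())"
```

```text
t: 13.55
position: [0.5264, -0.1544, 0.0889]
orientation: [-180.0, -0.3, -1.5]
wrist_force: [-4.5, 5.7, 18.9]
grip_width: 0.0342
0 [nan nan nan]
44 [0.485  0.2833 0.0738]
the job is handed in; nothing more can be done
None<string>:4: RuntimeWarning: Mean of empty slice.
  ret = um.true_divide(
```

I handed in at about 13.5 s, with the socket from the mat end of the tray seated on the mat hub's 24 mm nut, turned clockwise and still gripped. No verdict was reported. This first socket fitted, so I never picked up the other two.

**Last checks:**
- **Seating:** the socket's mouth measured about 0.050 m high against the boss face at 0.0497 m, and about 1 mm off the hub axis. The gripper was holding with a 34 mm opening, set to 90 N.
- **Turn:** the tag's edge had moved about 47° (0.82 rad) clockwise from its start. It followed the tool 1:1 over the last 55° of turning.

**What disagreed:**
- **Insertion:** the socket jammed on the way down and needed several small wiggles and pushes of up to about 30 N. I think its hex was 30° off what I assumed from the square on top, so the nut was wedged counter-clockwise before I turned it. The tag was hidden then, so I worked this out from later readings.
- **Tray check:** my final side-camera check of the two remaining sockets was incomplete. The far one was found standing, but the middle one returned no points. The arm was probably in the way, but I did not confirm it. The arm had only passed above them with the gripper empty.

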